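# Stand a stencil plate in the sprung drying stand

### The job

Take the stencil plate off the sloping easel and stand it upright, right way up, in the slot of the drying stand: use the plate to push the orange sprung jaw back from the blue cheek, lower it between the two and press it gently down until it is fully home on the hidden heel, then let go so that the jaw clamps it. Leave the paint pots and the other things on the table where they are.

Things in the scene. Friction and masses are not known exactly. Their poses are not given: they have to be found in the camera images.
- plate: Rigid white stencil plate, leaf pattern on both faces; 10 mm thick, 120 wide, 140 high, 0.14-0.28 kg. Origin: centre of its lower edge. x: thickness (at the start, out of the face that looks up); y: width; z: up its height. At the start it reclines on the easel 27 degrees from vertical, top leaning towards the robot; its upper 60 mm are free on both faces.
- easel: Plywood easel fixed to the table, base 190 x 170 x 10 mm. Origin: centre of its underside; z up; x points away from where the plate's top leans. Backrest at most 100 mm tall, behind the plate's lower 75 mm; a ledge before the plate's foot stands 8 mm above its lower edge: draw the plate out along its own z.
- stand: Drying stand fixed to the table; base x -65 to 115, y -80 to 80 mm, 6 thick. Origin: on the table below the inner face of the blue cheek, mid-width; z up; x from cheek to sprung jaw. Cheek: x -10 to 0, 140 wide, top at z 45 mm. Orange jaw: 126 wide, top at z 80, face at x 3 when closed. Dark guide block behind, z to 50, x 85 to 105. The slot runs along y between cheek and jaw, ends open.
- jaw (a joint): Travel of the orange sprung jaw along the stand's +x, in m: 0 closed (gap to the cheek 3 mm) to 0.022. Pushing force about 3 N at 0, 4.5 N at 7 mm, 5.3 N at 10 mm. With the 10 mm plate clamped between cheek and jaw it reads about 0.007. The clamped plate does not slide down by its own weight.
- jaw_face (a point): Mid-width point on the top edge of the jaw's face, 80 mm above the table; moves with the jaw.
- bed: Support down in the slot, mid-width, with a black rubber heel 32 mm wide (along y) on which the plate's lower edge must rest. Origin: on the table at the stand's origin, whatever the heel's height. The heel's top is 12 to 34 mm above the table, set differently each time and not reported: feel for it. The rubber gives 1 mm per 3 N, 3 mm at most, then is solid.
- pot_yellow: Lidded paint pot, yellow with white cap, 68 mm across, 50 mm tall, beside the easel's far side. Bystander. Origin: centre of its underside.
- pot_pink: Lidded paint pot, pink with white cap, 68 mm across, 50 mm tall, beside the drying stand's far side. Bystander. Origin: centre of its underside.
- wipes: White pack of wipes, 110 x 180 x 50 mm. Bystander. Origin: centre of its underside.
- brush: Paint brush lying flat, 190 mm long. Bystander. Origin: centre of its underside.
- water_cup: Blue cup, 76 mm across, 90 mm tall. Bystander. Origin: centre of its underside.
- sponge: Green sponge block, 70 x 110 x 30 mm. Bystander. Origin: centre of its underside.
Things that resemble listed ones, but are neither listed nor needed, are in the scene too. Of the things shaped like the plate, the white one is meant.

How it is judged:
By the outcome, as a careful person would: the job done as asked, in the order asked, and still so for the second after the job is handed in, with the robot touching nothing.
It also fails if it takes over 43 s, if anything falls off the work surface, if the arm or the gripper's body presses on something with over 40 N, if the wrist force passes 120 N, or if a joint passes its speed limit or range.

### The arm

A 6-joint arm with a two-finger parallel gripper is mounted at the origin on the work surface. World frame = base frame: x ahead of the robot, y to its left, z up, the work surface at z = 0. Lengths are in m, angles in rad, forces in N, time in s.
With the tool pointing down it reaches from about 0.25 to 0.775 m from the base axis. Payload 4 kg.
Tool frame: the origin (TCP) lies midway between the tips of the shut fingers; the grasp point (between the pads) lies 19 mm behind it; z points along the fingers, x is the direction in which the jaws open and shut, and the axes are right-handed (so a half turn about z gives the same grasp; the last joint's range is limited). The gripper opens to 94 mm and grips with 3 to 60 N. Pads are 16 mm wide; open, the fingers measure 119 mm over their backs; the gripper's body (75 mm by 177 mm) begins 78 mm behind the grasp point.
Start: joints at [1.161, 0.087, 1.371, -0, 1.684, -0.103], TCP at [0.166, 0.524, 0.206] pointing down, gripper open.
Joint ranges: [-3.1, 3.1], [-0.76, 2.03], [0.27, 2.55], [-1.08, 4.22], [0.17, 2.65], [-2.57, 2.57]. Speed limits (rad/s): [2.79, 2.79, 3.14, 3.14, 3.14, 3.14].

### API

Orientations are given as [roll, pitch, yaw] about the fixed x, y, z axes, in that order (R = Rz(yaw) Ry(pitch) Rx(roll)).
In Python, from bench import robot, eyes, close_job gives the robot as it stands.
- The arm moves only by the shell command python3 -m jog 'ROWS'. ROWS is JSON, a list of rows, each a list of 3 entries, a list of its own where there are three numbers: the turn, a rotation vector about the tool's x, y, z in degrees, then the shift along the tool's x, y, z in mm, then the closure, from -1 (fully open) to 1 (shut). In form: [[[wx, wy, wz], [x, y, z], claw], ...]. A call has 1 to 5 rows; each row is the pose to reach, as a shift and turn from the pose commanded when the call began, along the tool's axes at that moment; what a row does not reach only later rows make up. A row lasts 1/10 s, in which the tool goes at most 50 mm and 8.59 degrees, less where a joint would pass 70% of its speed; a pose out of reach is approached as far as the arm can. A call with a gripper value outside its range is refused whole. The fingers move at their own pace and stop on an object; the grip force is fixed at half the most. Time passes only in rows, so rows that repeat a pose let the fingers close. It gives the time, the measured TCP pose, the force and the opening at its end, in the units of the state.
- robot.get_obs(): the state, without advancing time (a new reading comes with each control period).
- eyes.snapshot(name): name is "side" or "top" or "wrist"; returns (picture, depth): 400x640x3 uint8, red, green, blue; 400x640 float32, m along the optical axis (not along the pixel's ray), 0 where there is no reading.
- eyes.camera_params(name): a dict with "mtx" (3x3 intrinsics, pixels), "k1" (the pictures are not rectified: a ray, as slopes to the right and down, at radius r is drawn at 1 + k1 r^2 times it, then the intrinsics apply), "world_to_cam" (4x4, takes a point from world to camera coordinates). Camera axes: x right, y up, looking along -z (the intrinsics and any distortion apply to the point x, -y, -z); pixel columns grow to the right and rows downward; lengths in m; the calibration is good to about 2 mm. A picture is of the moment at which its call begins: read the wrist's pose just before it. camera_params takes no time and is no camera call; for the wrist camera it gives the pose at the moment of the call.
- close_job(): hands the job in, once; it reports no verdict.
The state is a dict: "time": time; "joint_positions": joint angles; "qvel": joint speeds; "joint_torque": joint torques, N m; "tool_pos": TCP position; "ee_rot": TCP orientation; "wrist_force": force on the tool from outside, world axes, zero at the start; "wrist_torque": the same for the moment, N m; "width": finger opening in m.
Only numpy, scipy, OpenCV 4.12 (cv2) and the standard library are available. Lean on these libraries where they do the work, as an engineer would, in place of code of your own. Each camera call takes 0.05 s, during which the arm holds its last target. There are 200 camera calls.

## Working session

There is one attempt and no reset: what is moved stays moved. The work goes in short steps, Python scripts to look and compute and a shell command to move; the robot and the scene stay as the last step left them, time stands still between calls to the robot, and variables do not carry over. Pictures are saved under pics/ and viewed, about 8 in all and at most 12, crops included, and the job is handed in when it is done.

```bash
ls; mkdir -p pics
cat > h.py <<'E'
import numpy as np, cv2
from bench import robot, eyes, close_job
from scipy.spatial.transform import Rotation as R
def snap(n,f=None):
    P=eyes.camera_params(n); im,d=eyes.snapshot(n)
    if f: cv2.imwrite('pics/'+f,im[:,:,::-1])
    return im,d,P
def cloud(d,P):
    K=np.array(P['mtx']); k=P['k1']; W=np.array(P['world_to_cam'])
    h,w=d.shape; v,u=np.mgrid[:h,:w]
    pts=np.stack([u,v],-1).reshape(-1,1,2).astype(np.float64)
    s=cv2.undistortPoints(pts,K,np.array([k,0,0,0,0.])).reshape(h,w,2)
    c=np.stack([s[...,0]*d,-s[...,1]*d,-d],-1)
    X=(c-W[:3,3])@W[:3,:3]
    X[d<=0]=np.nan
    return X
E
python3 - <<'E'
from h import *
o=robot.get_obs(); print({k:np.round(v,3) for k,v in o.items()})
out=[]
for n in ('top','side'):
    im,d,P=snap(n,n+'0.png'); np.savez(n+'0.npz',im=im,d=d,X=cloud(d,P)); 
    print(n,P)
    X=cloud(d,P); print(np.nanmin(X,(0,1)),np.nanmax(X,(0,1)), (d>0).mean())
E
```

```text
pics
{'time': np.float64(0.0), 'joint_positions': array([ 1.161,  0.088,  1.372, -0.   ,  1.684, -0.103]), 'qvel': array([-0.001,  0.001, -0.001, -0.001, -0.002,  0.001]), 'joint_torque': array([-1.0000e-03, -3.4019e+01, -3.0243e+01,  7.2000e-02,  3.3000e-02,
       -0.0000e+00]), 'tool_pos': array([0.166, 0.524, 0.204]), 'ee_rot': array([-3.141e+00,  2.000e-03,  1.264e+00]), 'wrist_force': array([-0.729,  0.751, -0.06 ]), 'wrist_torque': array([0.019, 0.003, 0.03 ]), 'width': np.float64(0.094)}
top {'mtx': array([[369.34680722,   0.        , 320.2053148 ],
       [  0.        , 369.34680722, 199.18745523],
       [  0.        ,   0.        ,   1.        ]]), 'k1': -0.010659530525427448, 'world_to_cam': array([[ 0.01707705, -0.99985314, -0.00143664,  0.09856126],
       [ 0.99887031,  0.0169965 ,  0.044376  , -0.56618635],
       [-0.04434507, -0.00219283,  0.99901387, -1.10290955],
       [ 0.        ,  0.        ,  0.        ,  1.        ]])}
[-0.30723542 -1.56028832 -0.77070534] [1.68276413 1.82237406 0.56617398] 0.99600390625
side {'mtx': array([[405.38194803,   0.        , 323.91016983],
       [  0.        , 405.38194803, 196.76181638],
       [  0.        ,   0.        ,   1.        ]]), 'k1': 0.0012622005542591583, 'world_to_cam': array([[-0.96970589, -0.24415927, -0.00753272,  0.58469802],
       [ 0.18653423, -0.76004742,  0.62252141, -0.06508663],
       [-0.1577196 ,  0.60225757,  0.78256652, -0.88618106],
       [ 0.        ,  0.        ,  0.        ,  1.        ]])}
[-0.44577586 -2.29396473 -0.77334355] [2.23150647 0.60462923 0.3283695 ] 0.99578515625
```

View pics/top0.png

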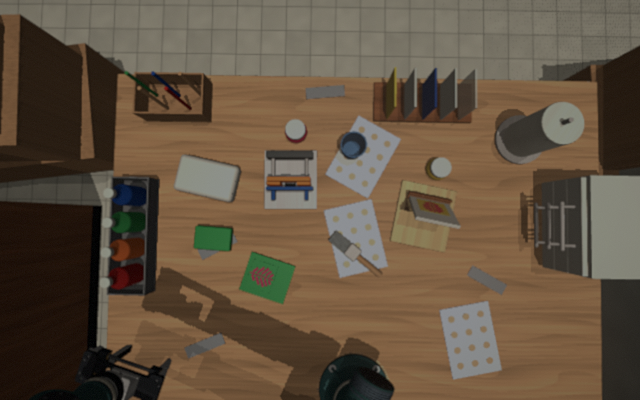

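View pics/side0.png

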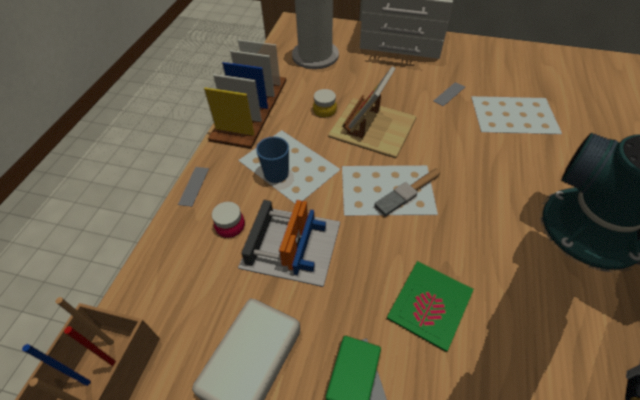

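Run:
```python
from h import *
t=np.load('top0.npz'); s=np.load('side0.npz')
a=cv2.resize(t['im'][170:260,380:470],(400,400),interpolation=cv2.INTER_CUBIC)
b=cv2.resize(s['im'][60:160,320:420],(400,400),interpolation=cv2.INTER_CUBIC)
c=cv2.resize(t['im'][140:215,255:330],(400,400),interpolation=cv2.INTER_CUBIC)[:300]
cc=cv2.resize(s['im'][190:285,235:345],(400,300),interpolation=cv2.INTER_CUBIC)
g=np.vstack([np.hstack([a,b]),np.hstack([c,cc])]); g=np.clip(g*1.5,0,255).astype(np.uint8)
g=cv2.resize(g,(680,595)); cv2.imwrite('pics/crop.png',g[:,:,::-1])
for n,z,(r0,r1,c0,c1) in (('top',t,(182,250,388,466)),('side',s,(64,156,330,416))):
    X=z['X'][r0:r1,c0:c1].reshape(-1,3); I=z['im'][r0:r1,c0:c1].reshape(-1,3).astype(int)
    sat=I.max(1)-I.min(1)
    m=(X[:,2]>0.02)&(sat<45)&(I.max(1)>70)
    Y=X[m]; rng=np.random.default_rng(0); best=None;bc=0
    for _ in range(600):
        p=Y[rng.choice(len(Y),3,False)]; nn=np.cross(p[1]-p[0],p[2]-p[0]); L=np.linalg.norm(nn)
        if L<1e-5: continue
        nn/=L; inl=abs((Y-p[0])@nn)<.003
        if inl.sum()>bc: bc=inl.sum();best=inl
    Q=Y[best]; cen=Q.mean(0); nn=np.linalg.svd(Q-cen)[2][2]; nn*=np.sign(nn[2])
    print(n,len(Y),bc,'cen',cen.round(4),'n',nn.round(3),'tilt from vert',np.degrees(np.arcsin(nn[2])),'yaw',np.degrees(np.arctan2(nn[1],nn[0])))
    yv=np.array([-nn[1],nn[0],0]);yv/=np.linalg.norm(yv); zv=np.cross(nn,yv)
    q=(Q-cen); print(np.percentile(q@yv,[0,1,3,97,99,100]).round(4),np.percentile(q@zv,[0,1,3,97,99,100]).round(4),'zv',zv.round(3), 'zrange',Q[:,2].min(),Q[:,2].max())
# stand masks
for n,z,(r0,r1,c0,c1) in (('top',t,(145,212,260,322)),('side',s,(195,285,240,340))):
    X=z['X'][r0:r1,c0:c1].reshape(-1,3); H=cv2.cvtColor(z['im'],cv2.COLOR_RGB2HSV)[r0:r1,c0:c1].reshape(-1,3).astype(int)
    for col,m,hz in (('orange',(H[:,0]<20)&(H[:,1]>150)&(H[:,2]>80),.08),('blue',(abs(H[:,0]-112)<12)&(H[:,1]>130),.045)):
        Y=X[m&(abs(X[:,2]-hz)<.004)]
        print(n,col,m.sum(),len(Y),end=' ')
        if len(Y)>5:
            r=cv2.minAreaRect((Y[:,:2]*1000).astype(np.float32)); c=Y.mean(0); v=np.linalg.svd(Y[:,:2]-c[:2])[2][0]; v*=-np.sign(v[1])*-1
            print(r,c.round(4),'dir deg',np.degrees(np.arctan2(v[1],v[0])))
```

```text
top 825 660 cen [ 0.5301 -0.2063  0.1074] n [ 0.87  -0.169  0.463] tilt from vert 27.590515067677043 yaw -10.989994938136027
[-0.0622 -0.0605 -0.0586  0.0562  0.058   0.0627] [-0.0903 -0.0879 -0.0864  0.0553  0.0563  0.0582] zv [-0.455  0.088  0.886] zrange 0.02722076769281254 0.15881287217695955
side 339 186 cen [ 0.5231 -0.1823  0.1304] n [ 0.869 -0.173  0.463] tilt from vert 27.584233315023564 yaw -11.263278871281049
[-0.0828 -0.0805 -0.0747  0.0378  0.0382  0.0387] [-0.1118 -0.1069 -0.0993  0.0306  0.031   0.0314] zv [-0.454  0.09   0.886] zrange 0.02975685530872985 0.15805296147371894
top orange 281 235 ((613.2587280273438, 200.61099243164062), (20.4542179107666, 119.63518524169922), 0.9687562584877014) [0.6148 0.201  0.0788] dir deg 91.44439978847133
top blue 177 121 ((594.3775024414062, 200.46002197265625), (6.322426795959473, 129.5534210205078), 0.9694458842277527) [0.5944 0.2004 0.044 ] dir deg 90.81415982772104
side orange 560 452 ((615.0222778320312, 202.08804321289062), (22.754758834838867, 126.12197875976562), 0.8994736671447754) [0.6151 0.2056 0.0794] dir deg 91.19656882627838
side blue 600 232 ((595.8242797851562, 203.92587280273438), (10.328550338745117, 134.68341064453125), 0.6082860827445984) [0.5945 0.2095 0.0445] dir deg 90.71515989372388
```

View pics/crop.png

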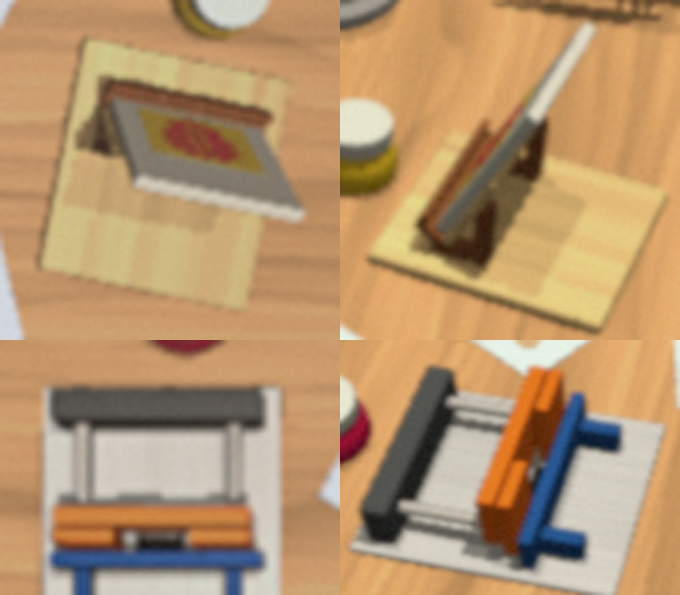

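```bash
cat >> h.py <<'E'
n=np.array([.870,-.170,.463]);n/=np.linalg.norm(n); yv=np.array([-n[1],n[0],0]);yv/=np.linalg.norm(yv);zv=np.cross(n,yv)
RG=np.stack([n,-yv,-zv],1)              # grasp orientation
TOP=np.array([.4999,-.2014,.1554])      # mid top edge of plate on easel
def stR(deg=1.0): return R.from_euler('xyz',[np.pi,0,np.radians(deg)]).as_matrix()
def plan(p,Rt):
    o=robot.get_obs(); R0=R.from_euler('xyz',o['ee_rot']).as_matrix()
    print('t',o['time'].round(2),'pos',np.round(o['tool_pos'],4),'F',np.round(o['wrist_force'],1),'w',round(float(o['width']),4))
    print('turn',np.degrees(R.from_matrix(R0.T@Rt).as_rotvec()).round(2),'shift mm',(R0.T@(np.array(p)-o['tool_pos'])*1000).round(1))
E
python3 -c "
from h import *
plan(TOP+.07*zv+[0,0,.03],RG)"
```

```text
Traceback (most recent call last):
  File "h.py", line 23, in plan
    print('t',o['time'].round(2),'pos',np.round(o['tool_pos'],4),'F',np.round(o['wrist_force'],1),'w',round(float(o['width']),4))
              ^^^^^^^^^^^^^^^
AttributeError: 'float' object has no attribute 'round'
```

```bash
sed -i "s/o\['time'\].round(2)/round(float(o['time']),2)/" h.py
python3 -c "
from h import *
plan(TOP+.07*zv+[0,0,.03],RG)"
```

```text
t 0.1 pos [0.1659 0.5239 0.2044] F [-1.2  1.   0. ] w 0.0941
turn [-19.99  22.59  81.77] shift mm [-594.3  505.2  -42. ]
```

```bash
python3 -m jog '[[[-20,22.6,81.8],[-594,505,-60],-1],[[-20,22.6,81.8],[-594,505,-60],-1],[[-20,22.6,81.8],[-594,505,-60],-1],[[-20,22.6,81.8],[-594,505,-60],-1],[[-20,22.6,81.8],[-594,505,-60],-1]]'
python3 -c "
from h import *
plan(TOP+.07*zv+[0,0,.03],RG)"
```

```text
time: 0.6
tool_pos: [0.2628, 0.2925, 0.2243]
ee_rot: [3.047, -0.238, 0.563]
wrist_force: [0.8, 0.0, 0.5]
width: 0.0938
t 0.6 pos [0.2628 0.2925 0.2243] F [0.8 0.  0.5] w 0.0938
turn [-10.13  11.3   41.13] shift mm [-78.7 523.7   6.4]
```

```bash
python3 -m jog '[[[-10,11.3,41],[-79,524,6],-1],[[-10,11.3,41],[-79,524,6],-1],[[-10,11.3,41],[-79,524,6],-1],[[-10,11.3,41],[-79,524,6],-1],[[-10,11.3,41],[-79,524,6],-1]]'
python3 -c "
from h import *
plan(TOP+.07*zv+[0,0,.03],RG)"
```

```text
time: 1.1
tool_pos: [0.3605, 0.0631, 0.2357]
ee_rot: [3.141, -0.478, -0.177]
wrist_force: [0.7, 0.2, 0.3]
width: 0.0937
t 1.1 pos [0.3605 0.0631 0.2357] F [0.7 0.2 0.3] w 0.0937
turn [-0.35  0.17  0.79] shift mm [139.9 235.2  59.6]
```

```bash
python3 -m jog '[[[-0.3,0.2,0.8],[140,235,60],-1],[[-0.3,0.2,0.8],[140,235,60],-1],[[-0.3,0.2,0.8],[140,235,60],-1],[[-0.3,0.2,0.8],[140,235,60],-1],[[-0.3,0.2,0.8],[140,235,60],-1]]'
python3 -m jog '[[[0,0,0],[0,0,0],-1],[[0,0,0],[0,0,0],-1]]'
python3 - <<'E'
from h import *
plan(TOP+.07*zv+[0,0,.03],RG)
im,d,P=snap('wrist','w1.png'); np.savez('w1.npz',im=im,d=d,X=cloud(d,P))
E
```

```text
time: 1.6
tool_pos: [0.4565, -0.1649, 0.2456]
ee_rot: [3.141, -0.48, -0.19]
wrist_force: [1.2, 0.9, -0.3]
width: 0.0939
time: 1.8
tool_pos: [0.4562, -0.163, 0.2443]
ee_rot: [-3.141, -0.476, -0.191]
wrist_force: [-0.5, -0.1, 0.5]
width: 0.094
t 1.8 pos [ 0.4562 -0.163   0.2443] F [-0.5 -0.1  0.5] w 0.094
turn [-0.11  0.29  0.09] shift mm [17.3 29.4  5.3]
```

View pics/w1.png

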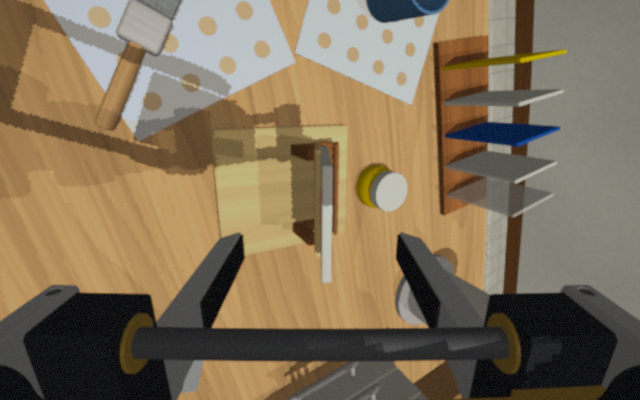

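Run:
```python
from h import *
z=np.load('w1.npz'); X=z['X'][135:295,300:345].reshape(-1,3); I=z['im'][135:295,300:345].reshape(-1,3).astype(int)
q=(X-TOP)@np.stack([n,yv,zv],1)
m=(abs(q[:,2])<.006)&(abs(q[:,1])<.08)&(abs(q[:,0])<.03); q=q[m]
print(len(q),np.percentile(q,[1,5,50,95,99],axis=0).round(4))
q2=(X-TOP)@np.stack([n,yv,zv],1); k=(q2[:,2]<-.01)&(q2[:,2]>-.055)&(abs(q2[:,0])<.02)&(abs(q2[:,1])<.06); print(k.sum(), np.percentile(q2[k],[5,50,95],axis=0).round(4))
plan(TOP+.03*zv,RG); plan(TOP-.052*zv,RG)
```

```text
1249 [[-0.0026 -0.057  -0.0036]
 [-0.0025 -0.0518 -0.003 ]
 [ 0.0021  0.0063 -0.0017]
 [ 0.0066  0.0564 -0.0005]
 [ 0.0071  0.0602 -0.0001]]
75 [[-0.0038 -0.0358 -0.0515]
 [-0.0037  0.0039 -0.0505]
 [-0.0036  0.0413 -0.0489]]
t 1.85 pos [ 0.4563 -0.1618  0.2449] F [0.2 0.3 0.1] w 0.0939
turn [-0.14  0.21  0.22] shift mm [ 3.4 30.7 72.6]
t 1.85 pos [ 0.4563 -0.1618  0.2449] F [0.2 0.3 0.1] w 0.0939
turn [-0.14  0.21  0.22] shift mm [  3.7  30.9 154.6]
```

```bash
python3 -m jog '[[[0,0.2,0.2],[5.5,29.5,30],-0.2],[[0,0.2,0.2],[5.5,29.5,60],0],[[0,0.2,0.2],[5.5,29.5,90],0],[[0,0.2,0.2],[5.5,29.5,115],0],[[0,0.2,0.2],[5.5,29.5,135],0]]'
python3 -m jog '[[[0,0,0],[0,0,0],0],[[0,0,0],[0,0,0],0]]'
python3 - <<'E'
from h import *
T2=TOP+.002*n+.0015*yv-.0018*zv
plan(T2-.052*zv,RG)
E
```

```text
time: 2.35
tool_pos: [0.5173, -0.2009, 0.1273]
ee_rot: [-3.14, -0.482, -0.188]
wrist_force: [0.0, 0.6, 0.2]
width: 0.0573
time: 2.55
tool_pos: [0.5173, -0.2019, 0.1291]
ee_rot: [-3.141, -0.483, -0.189]
wrist_force: [0.2, -1.1, -0.1]
width: 0.0471
t 2.55 pos [ 0.5173 -0.2019  0.1291] F [ 0.2 -1.1 -0.1] w 0.0471
turn [-0.17 -0.11  0.21] shift mm [-1.1  1.4 22.5]
```

```bash
python3 -m jog '[[[0,0,0.2],[-1,1.4,11],0],[[0,0,0.2],[-1,1.4,22],0],[[0,0,0.2],[-1,1.4,22],0],[[0,0,0.2],[-1,1.4,22],1],[[0,0,0.2],[-1,1.4,22],1]]'
python3 -m jog '[[[0,0,0],[0,0,0],1],[[0,0,0],[0,0,0],1],[[0,0,0],[0,0,0],1],[[0,0,0],[0,0,0],1],[[0,0,0],[0,0,0],1]]'
```

```text
time: 3.05
tool_pos: [0.5262, -0.2072, 0.1088]
ee_rot: [-3.139, -0.483, -0.196]
wrist_force: [1.1, -0.0, -0.1]
width: 0.0345
time: 3.55
tool_pos: [0.526, -0.2071, 0.1087]
ee_rot: [-3.139, -0.483, -0.196]
wrist_force: [-2.0, -0.2, 2.6]
width: 0.01
```

```bash
python3 -m jog '[[[0,0,0],[0,0,-10],1],[[0,0,0],[0,0,-25],1],[[0,0,0],[0,0,-45],1],[[0,0,0],[0,0,-70],1],[[0,0,0],[0,0,-95],1]]'
python3 -m jog '[[[0,0,0],[0,0,-25],1],[[0,0,0],[0,0,-45],1],[[0,0,0],[0,0,-55],1],[[0,0,0],[0,0,-55],1],[[0,0,0],[0,0,-55],1]]'
python3 - <<'E'
from h import *
plan([.56,.2015,.30],stR(1))
E
```

```text
time: 4.05
tool_pos: [0.4817, -0.1982, 0.1931]
ee_rot: [-3.138, -0.481, -0.196]
wrist_force: [-0.2, 0.5, -1.8]
width: 0.0101
time: 4.55
tool_pos: [0.4573, -0.1937, 0.2403]
ee_rot: [-3.138, -0.481, -0.196]
wrist_force: [-0.1, 0.4, -2.7]
width: 0.0099
t 4.55 pos [ 0.4573 -0.1937  0.2403] F [-0.1  0.4 -2.7] w 0.0099
turn [  2.75 -27.48 -11.95] shift mm [  48.7 -407.8  -40.5]
```

```bash
python3 -m jog '[[[0,-3,-1],[5,-25,-10],1],[[0.5,-8,-3],[11,-65,-25],1],[[1,-13,-5],[18,-110,-32],1],[[1.5,-18,-7],[24,-155,-36],1],[[2,-22,-9],[30,-200,-40],1]]'
python3 - <<'E'
from h import *
plan([.56,.2015,.30],stR(1))
E
```

```text
time: 5.05
tool_pos: [0.5048, 0.0028, 0.2902]
ee_rot: [3.132, -0.093, -0.032]
wrist_force: [0.2, -0.6, -1.8]
width: 0.0098
t 5.05 pos [0.5048 0.0028 0.2902] F [ 0.2 -0.6 -1.8] w 0.0098
turn [ 0.66 -5.32 -2.86] shift mm [  49.5 -200.3   -7.1]
```

```bash
python3 -m jog '[[[0.1,-1,-0.6],[10,-45,-2],1],[[0.2,-2,-1.2],[20,-90,-4],1],[[0.4,-3.5,-2],[32,-135,-6],1],[[0.6,-4.7,-2.6],[43,-175,-7],1],[[0.7,-5.3,-2.9],[49,-200,-7],1]]'
python3 -m jog '[[[0,0,0],[0,0,0],1],[[0,0,0],[0,0,0],1],[[0,0,0],[0,0,0],1]]'
python3 - <<'E'
from h import *
plan([.56,.2015,.30],stR(1))
im,d,P=snap('wrist','w2.png'); np.savez('w2.npz',im=im,d=d,X=cloud(d,P))
im,d,P=snap('side'); np.savez('s2.npz',im=im,d=d,X=cloud(d,P))
g=np.vstack([cv2.resize(np.load('w2.npz')['im'],(480,300)),cv2.resize(im,(480,300))]); cv2.imwrite('pics/ws2.png',np.clip(g*1.4,0,255).astype(np.uint8)[:,:,::-1])
print(robot.get_obs()['wrist_torque'],robot.get_obs()['wrist_force'])
E
```

```text
time: 5.55
tool_pos: [0.5597, 0.2025, 0.2981]
ee_rot: [-3.141, -0.0, 0.02]
wrist_force: [0.3, 0.2, -1.8]
width: 0.0097
time: 5.85
tool_pos: [0.559, 0.1982, 0.3003]
ee_rot: [3.141, -0.003, 0.015]
wrist_force: [-0.7, 0.2, -1.2]
width: 0.0097
t 5.85 pos [0.559  0.1982 0.3003] F [-0.7  0.2 -1.2] w 0.0097
turn [ 0.01 -0.2  -0.11] shift mm [ 1.1 -3.3  0.3]
[-0.07063572  0.08984351  0.02707876] [-0.17801621 -0.40727201 -2.14613458]
```

View pics/ws2.png

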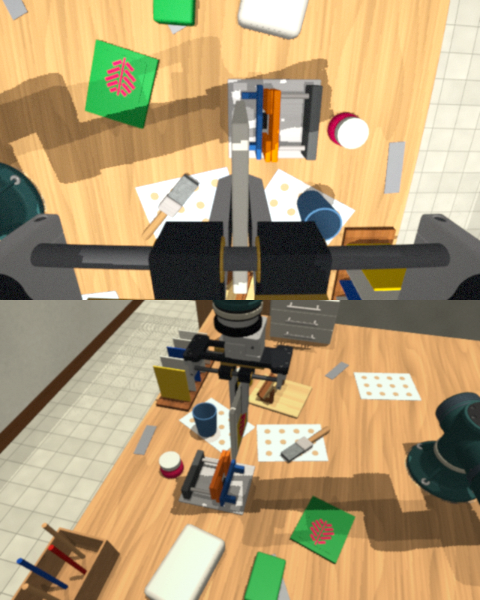

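```bash
cat >> h.py <<'E'
def stand(im,X,tag):
    H=cv2.cvtColor(im,cv2.COLOR_RGB2HSV).reshape(-1,3).astype(int); X=X.reshape(-1,3)
    near=(abs(X[:,0]-.62)<.08)&(abs(X[:,1]-.2)<.09)
    for col,m,hz in (('orange',(H[:,0]<20)&(H[:,1]>150)&(H[:,2]>80),.08),('blue',(abs(H[:,0]-112)<12)&(H[:,1]>130),.045)):
        Y=X[m&near&(abs(X[:,2]-hz)<.004)]
        if len(Y)<6: print(tag,col,len(Y)); continue
        Y=Y@R.from_euler('z',1.0,degrees=True).as_matrix()   # into stand yaw frame (1 deg)
        print(tag,col,len(Y),'stand-frame x pct',np.percentile(Y[:,0],[1,5,50,95,99]).round(4),'y',np.percentile(Y[:,1],[1,99]).round(4),'z',np.median(Y[:,2]).round(4))
def platefit(X,im,tag):
    o=robot.get_obs(); R0=R.from_euler('xyz',o['ee_rot']).as_matrix()
    q=((X.reshape(-1,3)-o['tool_pos'])@R0); I=im.reshape(-1,3).astype(int)
    m=(abs(q[:,0])<.025)&(abs(q[:,1])<.075)&(q[:,2]>.005)&(q[:,2]<.1)&(X.reshape(-1,3)[:,2]>.085)
    q=q[m]; print(tag,len(q),'tool xyz pct\n',np.percentile(q,[1,5,50,95,99],axis=0).round(4))
    for s in (1,-1):
        k=q[(abs(q[:,0]-s*.005)<.004)]
        if len(k)<20: continue
        A=np.c_[k[:,1:],np.ones(len(k))]; c=np.linalg.lstsq(A,k[:,0],rcond=None)[0]; print(' face',s,len(k),'slope y,z deg',np.degrees(c[:2]).round(2),'off mm',c[2]*1000)
E
python3 - <<'E'
from h import *
for f in ('w2','s2'):
    z=np.load(f+'.npz'); stand(z['im'],z['X'],f); platefit(z['X'],z['im'],f)
E
```

```text
w2 orange 1344 stand-frame x pct [0.6072 0.6082 0.6203 0.6286 0.6295] y [0.131  0.2524] z 0.0802
w2 blue 646 stand-frame x pct [0.5942 0.5945 0.5986 0.6027 0.6037] y [0.126  0.2583] z 0.0453
w2 181 tool xyz pct
 [[-0.0049 -0.062   0.0062]
 [-0.0045 -0.0619  0.0085]
 [-0.0004 -0.0618  0.0359]
 [ 0.004  -0.0615  0.081 ]
 [ 0.0045 -0.0608  0.0876]]
 face 1 63 slope y,z deg [192.85  -0.26] off mm 210.8982993560857
 face -1 77 slope y,z deg [-153.7   -0. ] off mm -168.59681188846506
s2 orange 440 stand-frame x pct [0.6076 0.6084 0.6197 0.627  0.6287] y [0.1303 0.2531] z 0.0797
s2 blue 212 stand-frame x pct [0.5943 0.5945 0.5976 0.6022 0.604 ] y [0.1332 0.2599] z 0.0443
s2 698 tool xyz pct
 [[-0.0064 -0.0613  0.0063]
 [-0.0062 -0.0609  0.0094]
 [-0.0052 -0.0371  0.0462]
 [ 0.0031  0.0358  0.0833]
 [ 0.0044  0.0509  0.087 ]]
 face 1 77 slope y,z deg [36.08 -0.07] off mm 40.773463340343625
 face -1 580 slope y,z deg [-1.11  0.56] off mm -5.995646535656333
```

```bash
cat >> h.py <<'E'
def SP(x,z,dy=0): # TCP world target for plate centre at stand x (mm), plate bottom at z (mm)
    v=np.array([.6040+x/1000+.0002,.190+dy/1000,0]); return R.from_euler('z',1.0,degrees=True).apply(v)+[0,0,(z+88)/1000]
E
python3 - <<'E'
from h import *
plan(SP(-10,90),stR(1)); plan(SP(-10,60),stR(1))
E
```

```text
t 5.95 pos [0.559  0.1978 0.3012] F [-0.2 -0.4 -2.1] w 0.01
turn [-0.02 -0.28 -0.15] shift mm [ 31.2  -2.  123.4]
t 5.95 pos [0.559  0.1978 0.3012] F [-0.2 -0.4 -2.1] w 0.01
turn [-0.02 -0.28 -0.15] shift mm [ 31.1  -2.  153.4]
```

```bash
python3 -m jog '[[[0,-0.3,-0.15],[12,-1,25],1],[[0,-0.3,-0.15],[31,-2,60],1],[[0,-0.3,-0.15],[31,-2,95],1],[[0,-0.3,-0.15],[31,-2,123],1],[[0,-0.3,-0.15],[31,-2,123],1]]'
python3 -m jog '[[[0,0,0],[0,0,15],1],[[0,0,0],[0,0,30],1],[[0,0,0],[0,0,30],1],[[0,0,0],[0,0,30],1]]'
python3 - <<'E'
from h import *
plan(SP(-10,60),stR(1)); plan(SP(8.5,60),stR(1))
im,d,P=snap('wrist'); X=cloud(d,P); stand(im,X,'w'); platefit(X,im,'w')
im,d,P=snap('side'); X=cloud(d,P); stand(im,X,'s'); platefit(X,im,'s')
cv2.imwrite('pics/s3.png',np.clip(cv2.resize(im[150:310,180:400],(660,480),interpolation=cv2.INTER_CUBIC)*1.4,0,255).astype(np.uint8)[:,:,::-1])
E
```

```text
time: 6.45
tool_pos: [0.5878, 0.1997, 0.1727]
ee_rot: [3.14, 0.011, 0.017]
wrist_force: [0.0, -0.6, -2.5]
width: 0.0098
time: 6.85
tool_pos: [0.5908, 0.2016, 0.1488]
ee_rot: [-3.141, -0.0, 0.019]
wrist_force: [0.1, 0.0, -1.6]
width: 0.01
t 6.85 pos [0.5908 0.2016 0.1488] F [ 0.1  0.  -1.6] w 0.01
turn [-0.04 -0.01  0.09] shift mm [-0.   1.2  0.8]
t 6.85 pos [0.5908 0.2016 0.1488] F [ 0.1  0.  -1.6] w 0.01
turn [-0.04 -0.01  0.09] shift mm [18.5  1.3  0.8]
w orange 2435 stand-frame x pct [0.6077 0.6092 0.6222 0.6292 0.63  ] y [0.1367 0.253 ] z 0.0802
w blue 150 stand-frame x pct [0.5962 0.5962 0.6014 0.6033 0.6034] y [0.2368 0.2606] z 0.0452
w 143 tool xyz pct
 [[-0.0051 -0.0615  0.0067]
 [-0.0046 -0.0615  0.0079]
 [-0.0001 -0.0613  0.0292]
 [ 0.0038 -0.061   0.061 ]
 [ 0.0042 -0.0604  0.0623]]
 face 1 51 slope y,z deg [175.09  -0.19] off mm 189.9543777730957
 face -1 61 slope y,z deg [-1.7544e+02 -3.0000e-02] off mm -190.74734082538794
s orange 225 stand-frame x pct [0.6075 0.6088 0.6202 0.6273 0.6281] y [0.1904 0.2533] z 0.0793
s blue 29 stand-frame x pct [0.5947 0.5949 0.5983 0.6009 0.6013] y [0.2448 0.2607] z 0.0444
s 377 tool xyz pct
 [[-0.0065 -0.0612  0.0064]
 [-0.0063 -0.0607  0.0081]
 [-0.0055 -0.0323  0.0379]
 [ 0.0021  0.0527  0.062 ]
 [ 0.0041  0.0573  0.0639]]
 face 1 32 slope y,z deg [47.3  -0.46] off mm 52.6574289256028
 face -1 328 slope y,z deg [-0.76 -0.01] off mm -5.597314833102746
```

View pics/s3.png

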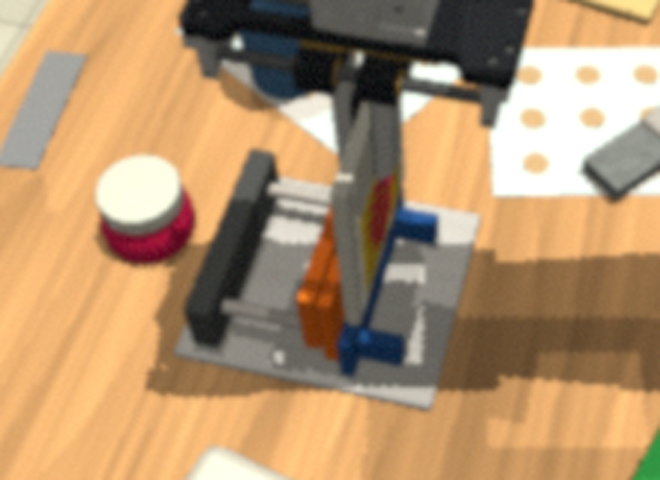

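```bash
python3 -m jog '[[[0,0,0],[5,2,0],1],[[0,0,0],[9,2,0],1],[[0,0,0],[13,2,0],1],[[0,0,0],[16,2,0],1],[[0,0,0],[18.5,2,0],1]]'
python3 -m jog '[[[0,0,0],[0,0,0],1],[[0,0,0],[0,0,0],1]]'
python3 - <<'E'
from h import *
plan(SP(8.5,60),stR(1)); print(robot.get_obs()['wrist_torque'].round(3))
im,d,P=snap('wrist'); X=cloud(d,P); stand(im,X,'w'); platefit(X,im,'w')
im,d,P=snap('side'); X=cloud(d,P); stand(im,X,'s'); platefit(X,im,'s')
E
```

```text
time: 7.45
tool_pos: [0.6084, 0.1999, 0.148]
ee_rot: [-3.141, 0.003, 0.019]
wrist_force: [-4.8, -0.8, -0.4]
width: 0.0099
time: 7.65
tool_pos: [0.6085, 0.1999, 0.1479]
ee_rot: [-3.141, 0.003, 0.019]
wrist_force: [-4.1, -0.8, -0.7]
width: 0.0099
t 7.65 pos [0.6085 0.1999 0.1479] F [-4.1 -0.8 -0.7] w 0.0099
turn [-0.02  0.16  0.09] shift mm [ 0.8 -0.8 -0.1]
[-0.23   1.377 -0.255]
w orange 1991 stand-frame x pct [0.6181 0.6211 0.6317 0.6383 0.639 ] y [0.1664 0.2532] z 0.0803
w blue 784 stand-frame x pct [0.595  0.5958 0.5987 0.6031 0.604 ] y [0.1574 0.2597] z 0.0454
w 143 tool xyz pct
 [[-0.0046 -0.0617  0.0057]
 [-0.0041 -0.0616  0.0074]
 [ 0.0003 -0.0615  0.0285]
 [ 0.0044 -0.0612  0.0605]
 [ 0.0047 -0.0606  0.0616]]
 face 1 57 slope y,z deg [219.55  -0.58] off mm 238.5890646472402
 face -1 55 slope y,z deg [-178.95    0.45] off mm -194.9833094531897
s orange 135 stand-frame x pct [0.6095 0.6187 0.6304 0.6364 0.6372] y [0.1816 0.2541] z 0.0794
s blue 209 stand-frame x pct [0.5942 0.5944 0.5975 0.6019 0.6035] y [0.1282 0.2591] z 0.0445
s 423 tool xyz pct
 [[-0.0064 -0.0613  0.0052]
 [-0.0063 -0.0605  0.0078]
 [-0.0054 -0.0279  0.0361]
 [ 0.0028  0.0505  0.0596]
 [ 0.0045  0.0573  0.062 ]]
 face 1 37 slope y,z deg [16.85  0.4 ] off mm 20.355468957420914
 face -1 370 slope y,z deg [-0.76 -0.08] off mm -5.385795233921729
```

```bash
python3 -m jog '[[[0,0.1,0.1],[0.8,0,4],1],[[0,0.1,0.1],[0.8,0,9],1],[[0,0.1,0.1],[0.8,0,14],1],[[0,0.1,0.1],[0.8,0,18],1],[[0,0.1,0.1],[0.8,0,20],1]]'
python3 -m jog '[[[0,0,0],[0,0,1],1],[[0,0,0],[0,0,2],1],[[0,0,0],[0,0,2],1]]'
python3 -m jog '[[[0,0,0],[0,0,1],1],[[0,0,0],[0,0,2],1],[[0,0,0],[0,0,2],1]]'
python3 -c "
from h import *
plan(SP(8.5,34),stR(1))"
```

```text
time: 8.25
tool_pos: [0.609, 0.2001, 0.1277]
ee_rot: [-3.141, 0.001, 0.018]
wrist_force: [-5.0, -0.6, 0.5]
width: 0.0099
time: 8.55
tool_pos: [0.6091, 0.2002, 0.1259]
ee_rot: [-3.141, 0.001, 0.018]
wrist_force: [-5.4, -0.5, -0.6]
width: 0.0101
time: 8.85
tool_pos: [0.6091, 0.2002, 0.124]
ee_rot: [-3.141, 0.001, 0.018]
wrist_force: [-5.6, -1.1, 0.6]
width: 0.0099
t 8.85 pos [0.6091 0.2002 0.124 ] F [-5.6 -1.1  0.6] w 0.0099
turn [-0.05  0.04  0.01] shift mm [ 0.2 -0.5  2. ]
```

```bash
cat > g.py <<'E'
import sys,numpy as np
from bench import robot
o=robot.get_obs(); f=o['wrist_force']; print(round(float(o['time']),2),'z',round(o['tool_pos'][2],4),'F',f.round(1)); sys.exit(1 if f[2]>3 else 0)
E
python3 -m jog '[[[0,0,0],[0,0,0.8],1],[[0,0,0],[0,0,1.5],1],[[0,0,0],[0,0,1.5],1]]' >/dev/null; python3 g.py &&
python3 -m jog '[[[0,0,0],[0,0,0.8],1],[[0,0,0],[0,0,1.5],1],[[0,0,0],[0,0,1.5],1]]' >/dev/null; python3 g.py &&
python3 -m jog '[[[0,0,0],[0,0,0.8],1],[[0,0,0],[0,0,1.5],1],[[0,0,0],[0,0,1.5],1]]' >/dev/null; python3 g.py &&
python3 -m jog '[[[0,0,0],[0,0,0.8],1],[[0,0,0],[0,0,1.5],1],[[0,0,0],[0,0,1.5],1]]' >/dev/null; python3 g.py
```

```text
9.15 z 0.1226 F [-5.5  0.5 -0.2]
9.45 z 0.1211 F [-4.  -0.5  0.5]
9.75 z 0.1196 F [-4.8  0.1  0. ]
10.05 z 0.1181 F [-5.7 -0.2 -0. ]
```

```bash
python3 -m jog '[[[0,0,0],[0,0,0.8],1],[[0,0,0],[0,0,1.5],1],[[0,0,0],[0,0,1.5],1]]' >/dev/null && python3 g.py &&
python3 -m jog '[[[0,0,0],[0,0,0.8],1],[[0,0,0],[0,0,1.5],1],[[0,0,0],[0,0,1.5],1]]' >/dev/null && python3 g.py &&
python3 -m jog '[[[0,0,0],[0,0,0.8],1],[[0,0,0],[0,0,1.5],1],[[0,0,0],[0,0,1.5],1]]' >/dev/null && python3 g.py &&
python3 -m jog '[[[0,0,0],[0,0,0.8],1],[[0,0,0],[0,0,1.5],1],[[0,0,0],[0,0,1.5],1]]' >/dev/null && python3 g.py &&
python3 -m jog '[[[0,0,0],[0,0,0.8],1],[[0,0,0],[0,0,1.5],1],[[0,0,0],[0,0,1.5],1]]' >/dev/null && python3 g.py
```

```text
10.35 z 0.1166 F [-6.1 -0.4  0.2]
10.65 z 0.1151 F [-4.9 -0.2 -0.1]
10.95 z 0.1136 F [-5.4  0.1  0.2]
11.25 z 0.1121 F [-4.9 -0.5  0.8]
11.55 z 0.1106 F [-5.7  0.4  0.6]
```

```bash
python3 -m jog '[[[0,0,0],[0,0,0.8],1],[[0,0,0],[0,0,1.5],1],[[0,0,0],[0,0,1.5],1]]' >/dev/null && python3 g.py &&
python3 -m jog '[[[0,0,0],[0,0,0.8],1],[[0,0,0],[0,0,1.5],1],[[0,0,0],[0,0,1.5],1]]' >/dev/null && python3 g.py &&
python3 -m jog '[[[0,0,0],[0,0,0.8],1],[[0,0,0],[0,0,1.5],1],[[0,0,0],[0,0,1.5],1]]' >/dev/null && python3 g.py &&
python3 -m jog '[[[0,0,0],[0,0,0.8],1],[[0,0,0],[0,0,1.5],1],[[0,0,0],[0,0,1.5],1]]' >/dev/null && python3 g.py &&
python3 -m jog '[[[0,0,0],[0,0,0.8],1],[[0,0,0],[0,0,1.5],1],[[0,0,0],[0,0,1.5],1]]' >/dev/null && python3 g.py
```

```text
11.85 z 0.1091 F [-5.5  0.2  0.6]
12.15 z 0.1076 F [-5.5 -0.2 -0.1]
12.45 z 0.1061 F [-4.5  0.3  0.2]
12.75 z 0.1046 F [-4.7  0.7  0.1]
13.05 z 0.103 F [-5.6  0.2  0.3]
```

```bash
python3 -m jog '[[[0,0,0],[0,0,0.8],1],[[0,0,0],[0,0,1.5],1],[[0,0,0],[0,0,1.5],1]]' >/dev/null && python3 g.py &&
python3 -m jog '[[[0,0,0],[0,0,0.8],1],[[0,0,0],[0,0,1.5],1],[[0,0,0],[0,0,1.5],1]]' >/dev/null && python3 g.py &&
python3 -m jog '[[[0,0,0],[0,0,0.5],1],[[0,0,0],[0,0,1],1],[[0,0,0],[0,0,1],1]]' >/dev/null && python3 g.py
```

```text
13.35 z 0.1016 F [-5.3  1.1  0. ]
13.65 z 0.1005 F [-5.4 -0.2  1.7]
13.95 z 0.1 F [-6.  -0.3  2.6]
```

```bash
python3 -c "
from h import *
plan(SP(5.2,12),stR(1))"
python3 -m jog '[[[0,0,0],[-1,0,0],1],[[0,0,0],[-2,0,0],1],[[0,0,0],[-2.8,0,0],1],[[0,0,0],[-2.8,0,0],1]]' >/dev/null; python3 g.py
python3 -c "
from h import *
plan(SP(5.2,12),stR(1))
print(robot.get_obs()['wrist_torque'].round(3))"
```

```text
t 13.95 pos [0.6094 0.2002 0.1   ] F [-6.  -0.3  2.6] w 0.0097
turn [-0.05 -0.03  0.  ] shift mm [-3.4 -0.4  0. ]
14.35 z 0.1 F [-3.4  1.3  3. ]
t 14.35 pos [0.6076 0.2002 0.1   ] F [-3.4  1.3  3. ] w 0.0102
turn [-0.07 -0.16 -0.01] shift mm [-1.6 -0.5  0. ]
[-0.09   1.056 -0.173]
```

```bash
sed -i 's/f\[2\]>3/f[2]>6/' g.py
python3 -m jog '[[[0,0,0],[0,0,0.5],1],[[0,0,0],[0,0,1],1],[[0,0,0],[0,0,1],1]]' >/dev/null; python3 g.py &&
python3 -m jog '[[[0,0,0],[0,0,0.5],1],[[0,0,0],[0,0,1],1],[[0,0,0],[0,0,1],1]]' >/dev/null && python3 g.py &&
python3 -m jog '[[[0,0,0],[0,0,0.5],1],[[0,0,0],[0,0,1],1],[[0,0,0],[0,0,1],1]]' >/dev/null && python3 g.py
python3 - <<'E'
from h import *
im,d,P=snap('wrist'); X=cloud(d,P); stand(im,X,'w'); platefit(X,im,'w')
E
```

```text
14.65 z 0.0992 F [-3.5  0.4  4.6]
14.95 z 0.0987 F [-4.9 -0.9  6.9]
w orange 2698 stand-frame x pct [0.6176 0.6197 0.6308 0.6381 0.6388] y [0.1677 0.2539] z 0.0803
w blue 1091 stand-frame x pct [0.5947 0.5956 0.5991 0.6034 0.6042] y [0.1782 0.2603] z 0.0454
w 33 tool xyz pct
 [[-0.0048 -0.0617  0.0056]
 [-0.0044 -0.0617  0.0065]
 [ 0.0003 -0.0615  0.0088]
 [ 0.0044 -0.0607  0.0132]
 [ 0.0048 -0.0601  0.0135]]
```

```bash
python3 -m jog '[[[0,0,0],[0,0,-1.5],1],[[0,0,0],[0,0,-3],1],[[0,0,0],[-1,0,-3],1],[[0,0,0],[-2,0,-3],1],[[0,0,0],[-2,0,-3],1]]' >/dev/null; python3 g.py
python3 -c "
from h import *
plan(SP(5.2,12),stR(1))
im,d,P=snap('wrist'); X=cloud(d,P); stand(im,X,'w')
print(robot.get_obs()['wrist_torque'].round(3))"
```

```text
15.5 z 0.0999 F [ 1.1  1.7 -1.7]
t 15.5 pos [0.6058 0.2    0.0999] F [ 1.1  1.7 -1.7] w 0.0099
turn [-0.05 -0.16 -0.02] shift mm [ 0.2 -0.6 -0.1]
w orange 2693 stand-frame x pct [0.6159 0.618  0.6291 0.6364 0.637 ] y [0.1674 0.2537] z 0.0803
w blue 842 stand-frame x pct [0.5951 0.5957 0.5983 0.6025 0.6039] y [0.1785 0.2605] z 0.0453
[ 0.198  0.138 -0.207]
```

```bash
sed -i 's/f\[2\]>6/f[2]>7/' g.py
python3 -m jog '[[[0,0,0],[0,0,0.7],1],[[0,0,0],[0,0,1.5],1],[[0,0,0],[0,0,1.5],1]]' >/dev/null; python3 g.py &&
python3 -m jog '[[[0,0,0],[0,0,0.5],1],[[0,0,0],[0,0,1],1],[[0,0,0],[0,0,1],1]]' >/dev/null && python3 g.py &&
python3 -m jog '[[[0,0,0],[0,0,0.5],1],[[0,0,0],[0,0,1],1],[[0,0,0],[0,0,1],1]]' >/dev/null && python3 g.py &&
python3 -m jog '[[[0,0,0],[0,0,0.5],1],[[0,0,0],[0,0,1],1],[[0,0,0],[0,0,1],1]]' >/dev/null && python3 g.py
python3 -c "
from h import *
im,d,P=snap('side'); X=cloud(d,P); platefit(X,im,'s')
print(robot.get_obs()['wrist_torque'].round(3))"
```

```text
15.85 z 0.0999 F [-1.2  1.   3.9]
16.15 z 0.0996 F [-0.6  0.7  6.2]
16.45 z 0.0991 F [-2.3 -0.6  8.2]
s 51 tool xyz pct
 [[-0.0064 -0.0607  0.0052]
 [-0.0061 -0.0603  0.0057]
 [-0.005  -0.0405  0.0098]
 [ 0.0026  0.0564  0.0136]
 [ 0.004   0.0582  0.0139]]
 face -1 43 slope y,z deg [-0.29 -1.61] off mm -4.957591676416142
[ 0.073  0.82  -0.116]
```

```bash
python3 -m jog '[[[0,0,0],[0,0,0.5],1],[[0,0,0],[0,0,1],1],[[0,0,0],[0,0,1],1]]' >/dev/null; python3 g.py
python3 -m jog '[[[0,0,0],[0,0,0],0.6],[[0,0,0],[0,0,0],0.6],[[0,0,0],[0,0,0],0.6],[[0,0,0],[0,0,0],0.6],[[0,0,0],[0,0,0],0.6]]'
python3 - <<'E'
from h import *
im,d,P=snap('wrist'); X=cloud(d,P); stand(im,X,'w'); platefit(X,im,'w')
im,d,P=snap('side'); 
cv2.imwrite('pics/s4.png',np.clip(cv2.resize(im[150:310,180:400],(660,480),interpolation=cv2.INTER_CUBIC)*1.4,0,255).astype(np.uint8)[:,:,::-1])
E
```

```text
16.8 z 0.0985 F [-2.3  0.5  8.2]
time: 17.3
tool_pos: [0.6051, 0.1997, 0.0953]
ee_rot: [-3.141, -0.001, 0.017]
wrist_force: [0.4, 0.2, 0.4]
width: 0.0191
w orange 2716 stand-frame x pct [0.6161 0.6184 0.6278 0.6363 0.637 ] y [0.132  0.2538] z 0.0803
w blue 1286 stand-frame x pct [0.595  0.5958 0.5985 0.6024 0.6038] y [0.1254 0.2602] z 0.0454
w 20 tool xyz pct
 [[-0.0031 -0.0619  0.0053]
 [-0.0027 -0.0618  0.0054]
 [ 0.0011 -0.0617  0.0066]
 [ 0.0049 -0.0614  0.0101]
 [ 0.0054 -0.0613  0.0102]]
```

View pics/s4.png

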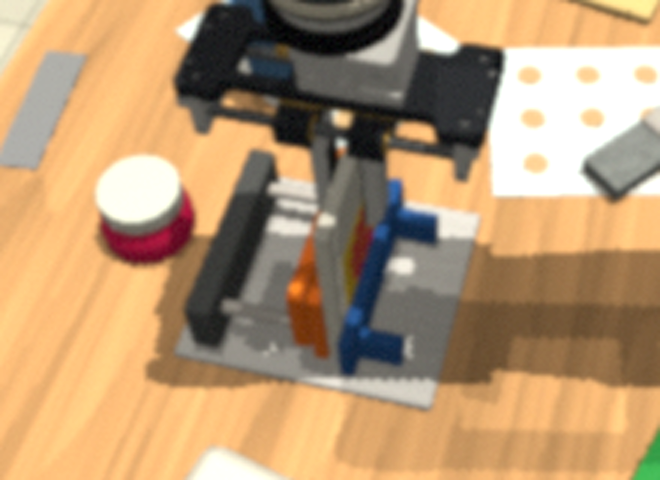

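```bash
python3 -m jog '[[[0,0,0],[1,0,0],0.2],[[0,0,0],[1,0,0],0.2],[[0,0,0],[1,0,-5],0.2],[[0,0,0],[1,0,-20],0.2],[[0,0,0],[1,0,-40],0.2]]'
python3 -m jog '[[[0,0,0],[0,0,-30],0],[[0,0,0],[0,0,-65],0],[[0,0,0],[0,0,-100],0],[[0,0,0],[0,0,-110],0],[[0,0,0],[0,0,-110],0]]'
python3 - <<'E'
from h import *
M=R.from_euler('z',1.0,degrees=True).as_matrix()
plan([.5,.2,.2],stR(1))
for c in ('wrist','side','top'):
    im,d,P=snap(c); X=cloud(d,P); stand(im,X,c)
    q=X.reshape(-1,3)@M-[.604,.192,0]; m=(abs(q[:,0]-5)<9)&(q[:,0]>-.006)&(q[:,0]<.018)&(abs(q[:,1])<.075)&(q[:,2]>.09)&(q[:,2]<.17)
    q=q[m]; print(c,len(q),np.percentile(q,[1,5,50,95,99],axis=0).round(4).tolist())
    t=q[q[:,2]>.145]; print(' top z',np.median(t[:,2]) if len(t) else None,' x',np.percentile(t[:,0],[2,98]).round(4) if len(t) else None)
    if c=='wrist':
        s=cv2.resize(im,(480,300))
    if c=='side': g=cv2.resize(im,(480,300)); cv2.imwrite('pics/fin.png',np.clip(np.vstack([s,g])*1.4,0,255).astype(np.uint8)[:,:,::-1])
E
```

```text
time: 17.9
tool_pos: [0.6057, 0.1998, 0.1362]
ee_rot: [-3.141, 0.0, 0.017]
wrist_force: [0.4, -0.0, -0.2]
width: 0.0377
time: 18.4
tool_pos: [0.6071, 0.2001, 0.2492]
ee_rot: [-3.14, -0.007, 0.017]
wrist_force: [0.3, -0.0, -0.5]
width: 0.0467
t 18.4 pos [0.6071 0.2001 0.2492] F [ 0.3 -0.  -0.5] w 0.0467
turn [-0.11 -0.42 -0.01] shift mm [-107.4   -1.7   48.4]
wrist orange 1621 stand-frame x pct [0.6164 0.6175 0.6282 0.6358 0.6368] y [0.1311 0.253 ] z 0.0802
wrist blue 540 stand-frame x pct [0.5945 0.5958 0.5987 0.6017 0.6029] y [0.1256 0.2594] z 0.0454
wrist 1441 [[0.0003, -0.0589, 0.095], [0.0007, -0.0528, 0.1499], [0.005, 0.0086, 0.1516], [0.0094, 0.0571, 0.1528], [0.0102, 0.0583, 0.1534]]
 top z 0.15164784931287112  x [0.0004 0.0102]
side orange 137 stand-frame x pct [0.6164 0.6184 0.6297 0.6349 0.6361] y [0.1402 0.2533] z 0.0796
side blue 196 stand-frame x pct [0.5942 0.5944 0.5972 0.6006 0.6012] y [0.1287 0.26  ] z 0.0445
side 788 [[-0.0007, -0.0595, 0.0905], [-0.0002, -0.0532, 0.0946], [0.0008, 0.0101, 0.1364], [0.009, 0.0577, 0.1521], [0.01, 0.0586, 0.153]]
 top z 0.15087275229021999  x [0.0001 0.01  ]
top orange 25 stand-frame x pct [0.6236 0.6242 0.6296 0.6353 0.6354] y [0.1301 0.1472] z 0.0785
top blue 15 stand-frame x pct [0.5947 0.5948 0.5977 0.6008 0.6009] y [0.1253 0.1401] z 0.0442
top 31 [[-0.0014, -0.0628, 0.0903], [-0.0014, -0.0628, 0.0908], [0.0016, -0.0562, 0.1492], [0.0072, -0.0336, 0.1522], [0.0073, -0.0163, 0.1529]]
 top z 0.15032869363828982  x [-0.001   0.0073]
```

View pics/fin.png

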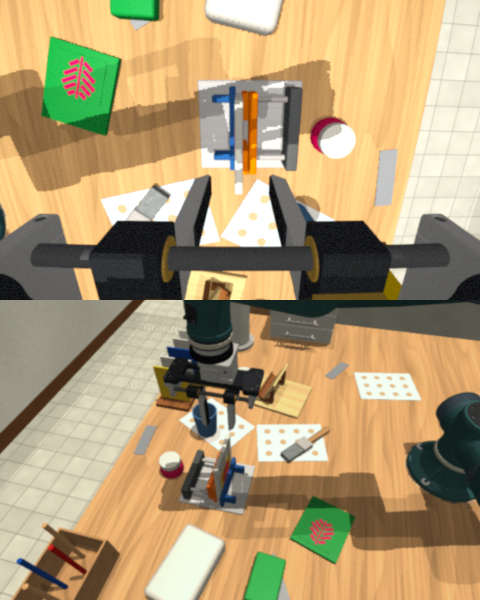

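```bash
python3 -m jog '[[[0,0,0],[0,0,0],0],[[0,0,0],[0,0,0],0]]' | head -2; python3 -c "
from h import *
print(close_job())"
```

```text
time: 18.75
tool_pos: [0.6054, 0.1997, 0.2437]
the job is handed in; nothing more can be done
None
```

The plate is off the easel and standing upright in the drying stand, clamped by the orange jaw. I handed the job in at about 18.8 s with the gripper open and clear above it.

**What I did:** I drew the plate out along its own slope and carried it over. I pushed the jaw back about 9.5 mm with it and lowered it until it touched the heel, with its lower edge about 12–13 mm above the table. I then slid it against the blue cheek, pressed it down and let go.

**Last checks:**
- **Jaw:** it reads about 7 mm, as expected with the plate clamped.
- **Plate position:** it is vertical, spans x 0–10 mm from the cheek and is centred along the slot. Its top edge is at about 151 mm, so its lower edge is at about 11–12 mm. That puts it about 1–2 mm into the rubber, within the 2 mm camera accuracy.
- **Other things:** the pots and other items looked unmoved in the pictures; I did not measure them.

**What did not go cleanly:**
- **First press:** I pressed once with the plate still about 2 mm off the cheek, so I eased off, moved it over and pressed again.
- **Final press:** the wrist read about 8 N, which includes friction from the jaw and cheek, so the force on the heel itself is only an estimate of 5–6 N.
- **On release:** the tool dropped about 3 mm as the fingers opened, and stayed above the jaw.

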